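# Set the toaster to the third click and start it

## Robot

A 7-joint arm with a two-finger parallel gripper is mounted at the origin on the work surface. World frame = base frame: x ahead of the robot, y to its left, z up, the work surface at z = 0. Lengths are in m, angles in rad, forces in N, time in s.
With the tool pointing down it reaches from about 0.4 to 0.85 m from the base axis. Payload 10.4 kg.
Tool frame: the origin (TCP) lies midway between the tips of the shut fingers; the grasp point (between the pads) lies 19 mm behind it; z points along the fingers, y is the line along which they close (so a half turn about z gives the same grasp; the last joint's range is limited). The gripper opens to 85 mm and grips with 20 to 120 N. Pads are 22 mm wide; open, the fingers measure 114 mm over their backs; the gripper's body (76 mm by 85 mm) begins 54 mm behind the grasp point. The pads swing forward as they close: fully open they stand 13 mm farther back than shut.
Start: joints at [-1.246, 0.332, -0.065, 1.46, 0.022, 1.35, -0.088], TCP at [0.213, 0.588, 0.194] pointing down, gripper open.
Joint ranges: [-2.6, 2.6], [-0.5, 2.12], [-1.47, 1.34], [0.16, 2.42], [-1.27, 4.41], [0.06, 2.06], [-2.6, 2.6]. Speed limits (rad/s): [2.22, 2.22, 2.79, 2.79, 3.14, 3.14, 3.14].

## Interface

Orientations are given as a unit quaternion [x, y, z, w].
In Python, from workcell import get_obs, camera, camera_params, hand_in gives the robot as it stands.
- The arm moves only by the tool carry_out, never from a script. Its argument "commands" is a list that holds one entry, the list of rows, each a list of 6 numbers: the shift along the tool's x, y, z in units of 40 mm (1.0 is 40 mm), then the turn, a rotation vector about the tool's x, y, z in units of 6 degrees (1.0 is 6 degrees). In form: [[[x, y, z, ax, ay, az], ...]]. A call has 1 to 20 rows; each row shifts and turns the commanded pose from where the row before left it, along the tool's axes as they then stand; what a row does not reach is not made up. A row lasts 1/12 s, in which the tool goes at most 41.7 mm and 7.16 degrees, less where a joint would pass 70% of its speed; a pose out of reach is approached as far as the arm can. A call is refused whole if a number of a shift passes 1 or a number of a turn 1, either way. A call with a gripper value outside its range is refused whole. "hand" is the closure, from -1 (fully open) to 1 (shut), set as the call begins (left out, the last holds). The fingers move at their own pace and stop on an object; "force" is the grip in N (left out, the last holds). Time passes only in rows, so rows that do not move let the fingers close. It gives the time, the measured TCP pose, the force, the opening and the grip force at its end, in the units of the state.
- get_obs(): the state, without advancing time (a new reading comes with each control period).
- camera(name): name is "scene" or "top" or "wrist"; returns the picture (420x560x3 uint8, red, green, blue); there is no depth.
- camera_params(name): a dict with "mtx" (3x3 intrinsics, pixels), "R" (3x3) and "t" (3): a world point X has camera coordinates R X + t. Camera axes: x right, y down, z forward; pixel columns grow to the right and rows downward; lengths in m; the calibration is good to about 2 mm. A picture is of the moment at which its call begins: read the wrist's pose just before it. camera_params takes no time and is no camera call; for the wrist camera it gives the pose at the moment of the call.
- hand_in(): hands the job in; it is judged then, once.
The state is a dict: "clock": time; "joint_pos": joint angles; "joint_velocities": joint speeds; "tau": joint torques, N m; "position": TCP position; "ee_rot": TCP orientation; "ft_force": force on the tool from outside, world axes, zero at the start; "torque": the same for the moment, N m; "grip_width": opening from 0.0 (shut) to 1.0 (fully open); "grasp_force": force on a finger pad.
Only numpy, scipy, OpenCV 4.12 (cv2) and the standard library are available. Lean on these libraries where they do the work, as an engineer would, in place of code of your own. Each camera call takes 0.05 s, during which the arm holds its last target. There are 200 camera calls.

## Task

With the fingertips only, push the toaster's browning lever fully home, to the end of its slot nearest the round start button, then slide it away from the button three clicks, stopping in the third one without ever running past it. Then press the start button down and let it come back up. Push the lever, do not pinch it, and leave everything else on the worktop where it stands.

Things in the scene. Friction and masses are not known exactly. Their poses are not given: they have to be found in the camera images.
- toaster: Fixed steel toaster, 180 (its x) x 400 (its y) x 185 mm tall; origin under its centre, z up. A flat black strip, 185 mm up, runs along y on its top at x = -55 mm. On it: start button at y = -130, lever slot (lever at y = -45 when home, to +45), fixed square-edged display (8 tall) at y = +128. Bread stands 17 mm above the top in slots at x = +5 and +53.
- browning (a joint): Lever travel along toaster +y, m. 0 = home, against the end stop nearest the start button; grows away from the button, to 0.090. Detents every 0.018: home 0, first click 0.018, second 0.036, third 0.054, up to 0.090. About 4 N pushes it out of a detent; past the crest half-way to the next it snaps in and stays. Starts around the first or second click.
- lever_top (a point): Centre of the top of the browning lever: an upright grey block, 14 mm thick along its travel (toaster y), 26 mm wide (toaster x), its top 32 mm above the control strip; the only upright block there. It slides level, along the toaster's y only.
- start (a joint): Travel of the start button, in m: 0 = up, 0.006 = fully down; pressed from above, it springs back. It starts to move at 1.5 N and takes 5 N to bottom.
- start_top (a point): Centre of the top of the round grey start button, 26 mm wide, in a round black collar 42 mm wide; up, its top stands 12 mm above the control strip and 6 mm above its collar.
- mug: Loose bystander: mug, 82 mm wide, 92 mm tall, handle at its +y. Origin: centre of its underside.
- jar: Loose bystander: jar with a metal lid, 68 mm wide, 95 mm tall. Origin: centre of its underside.
- tumbler: Loose bystander: drinking tumbler, 68 mm wide, 110 mm tall. Origin: centre of its underside.
- soap: Loose bystander: soap bottle, 60 mm wide, 170 mm tall. Origin: centre of its underside.
- bowl: Loose bystander: bowl, 140 mm wide, 60 mm tall. Origin: centre of its underside.
- plate: Loose bystander: small plate, 140 mm wide, 18 mm tall. Origin: centre of its underside.
- spoon: Loose bystander: steel spoon, 170 mm long, lying flat. Origin: the point under its middle.

How it is judged:
By the outcome, as a careful person would: the job done as asked, in the order asked, and still so for the second after the job is handed in, with the robot touching nothing.
It also fails if it takes over 51 s, if anything falls off the work surface, if the arm or the gripper's body presses on something with over 40 N, if the wrist force passes 120 N, or if a joint passes its speed limit or range.

## Working session

There is one attempt and no reset: what is moved stays moved. The work goes in short steps, Python scripts to look and compute and a tool call to move; the robot and the scene stay as the last step left them, time stands still between calls to the robot, and variables do not carry over. Pictures are saved under pics/ and viewed, at most 10 in all, crops included, and the job is handed in when it is done.

Besides the shell and the picture viewer there is one more tool, called in YAML: its name, and indented under it one key for each argument. carry_out: Moves the arm, as the interface text tells. Its arguments: {"type":"object","properties":{"commands":{"type":"array"},"hand":{"type":"number"},"force":{"type":"number"}},"required":["commands"]}

```bash
mkdir -p pics
python3 - <<'E'
from workcell import *
import cv2,numpy as np
o=get_obs();print(o['clock'],o['position'],o['ee_rot'])
for n in("scene","top"):
    cv2.imwrite(f'pics/{n}0.png',camera(n)[:,:,::-1])
    p=camera_params(n);print(n,p)
E
```

```text
0.0 [0.21286574 0.58713846 0.19287778] [ 1.73016344e-01  9.84918655e-01 -7.60330955e-04 -9.30586392e-05]
scene {'mtx': array([[425.29127162,   0.        , 280.22504991],
       [  0.        , 425.29127162, 215.43806514],
       [  0.        ,   0.        ,   1.        ]]), 'R': array([[ 0.88704743,  0.46150726,  0.01256604],
       [ 0.35948961, -0.67337289, -0.64601562],
       [-0.28967926,  0.57756386, -0.76322075]]), 't': array([-0.53144829, -0.0814514 ,  1.30883266])}
top {'mtx': array([[411.71749841,   0.        , 279.13522714],
       [  0.        , 411.71749841, 209.12129474],
       [  0.        ,   0.        ,   1.        ]]), 'R': array([[ 1.76092411e-02, -9.99833998e-01,  4.67882127e-03],
       [-9.77111877e-01, -1.82008775e-02, -2.11946003e-01],
       [ 2.11995978e-01, -8.39523561e-04, -9.77270178e-01]]), 't': array([0.03692467, 0.62652793, 1.10101377])}
```

View pics/top0.png

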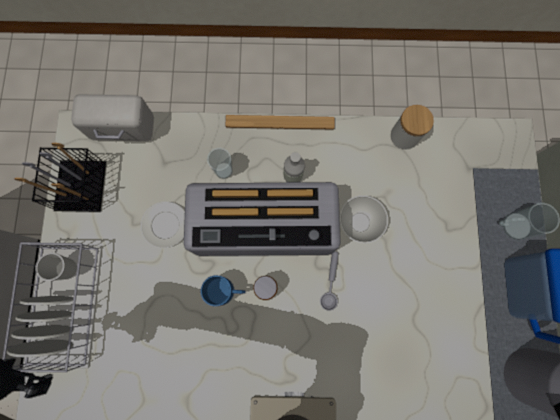

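View pics/scene0.png

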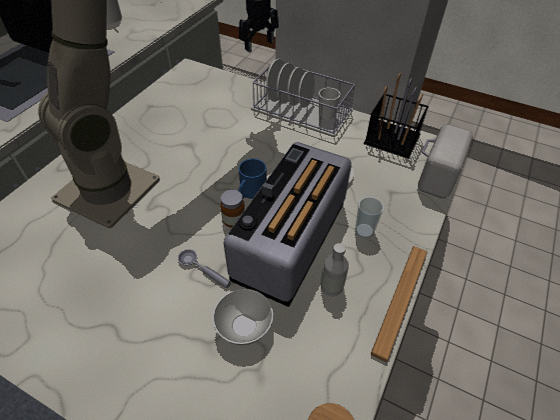

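The top view shows the strip at row ~236, with the display at (210,237), the lever at ~(272,235) and the button at (314,235), so toaster +y is about world +y. The scene view confirms the lever block at (268,188). Next I'll enlarge the strip and measure it.

```bash
cat > h.py <<'E'
import numpy as np,cv2
from workcell import *
def ray(n,uv,z,p=None):
    p=p or camera_params(n);R,t=p['R'],p['t'];c=-R.T@t
    d=R.T@np.linalg.solve(p['mtx'],[uv[0],uv[1],1]);return c+d*(z-c[2])/d[2]
def proj(n,X,p=None):
    p=p or camera_params(n);q=p['mtx']@(p['R']@np.array(X)+p['t']);return q[:2]/q[2]
E
python3 - <<'E'
from h import *
im=cv2.imread('pics/top0.png');s=cv2.imread('pics/scene0.png')
a=cv2.resize(im[215:260,180:345],None,fx=4.8,fy=4.8,interpolation=cv2.INTER_CUBIC)
b=cv2.resize(s[140:240,220:330],None,fx=3.5,fy=3.5,interpolation=cv2.INTER_CUBIC)
o=np.zeros((a.shape[0]+b.shape[0],800,3),np.uint8);o[:a.shape[0],:a.shape[1]]=a;o[a.shape[0]:,:b.shape[1]]=b
cv2.imwrite('pics/z0.png',o)
g=im.max(2);m=(g<40).astype(np.uint8);m[:,:180]=0;m[:,345:]=0;m[:222]=0;m[:,:]*=1;m[252:]=0
n,l,st,c=cv2.connectedComponentsWithStats(m);i=1+st[1:,4].argmax();print(st[i])
pts=np.argwhere(l==i)[:,::-1].astype(np.float32)
r=cv2.boxPoints(cv2.minAreaRect(pts));print(r)
w=np.array([ray('top',q,.185) for q in r]);print(w.round(4),w.mean(0))
for q,z in(((314,235),.197),((272,234),.217),((210,237),.193)):print(ray('top',q,z))
E
```

```text
[ 192  226  139   20 2009]
[[192. 226.]
 [330. 226.]
 [330. 245.]
 [192. 245.]]
[[ 0.5526  0.2671  0.185 ]
 [ 0.559  -0.0807  0.185 ]
 [ 0.5108 -0.0803  0.185 ]
 [ 0.5046  0.2641  0.185 ]] [0.53174627 0.09252786 0.185     ]
[ 0.53348543 -0.03927806  0.197     ]
[0.53099743 0.06465689 0.217     ]
[0.52434263 0.21894156 0.193     ]
```

View pics/z0.png

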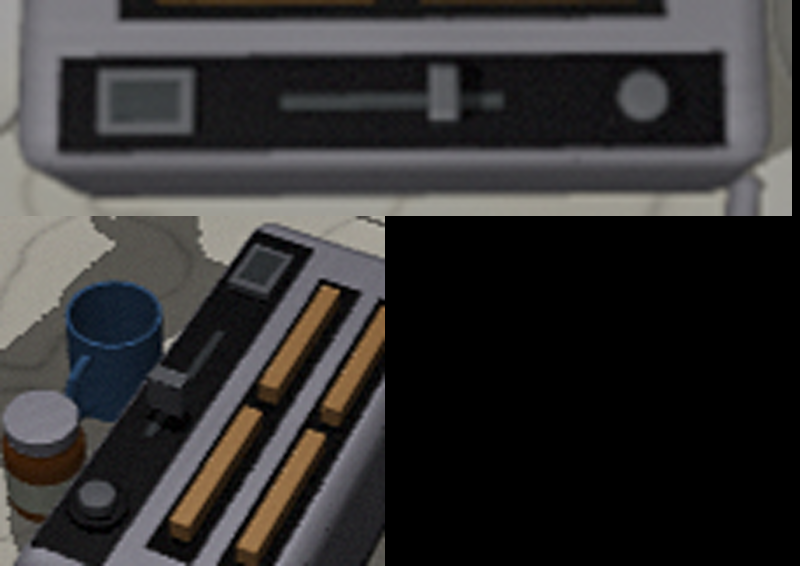

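Crop: lever top at crop (443,92), which is pixel (272,234), and button at (643,95), pixel (314,235). Their distance of 104 mm puts the lever at about 0.019 (first click), and the yaw is roughly 1.4°. Now I'll move above it with the fingers shut and tool x along toaster +y.

carry_out:
  commands:
    - [[0,0,-0.4,0,0,0.953],[0,0,-0.4,0,0,0.953],[0,0,-0.4,0,0,0.953],[0,0,-0.4,0,0,0.953],[0,0,-0.4,0,0,0.953],[0,0,-0.4,0,0,0.953],[0,0,-0.2,0,0,0.953],[0,0,-0.2,0,0,0.953],[0,0,0,0,0,0.953],[0,0,0,0,0,0.953],[0,0,0,0,0,0.953],[0,0,0,0,0,0.953]]
  hand: 1
  force: 40

```text
clock: 1.1
position: [0.2129, 0.5874, 0.3053]
ee_rot: [0.7, 0.714, -0.0, 0.0]
ft_force: [0.6, -0.1, -0.1]
grip_width: 0.001
grasp_force: 0.0
```

carry_out:
  commands:
    - [[-0.79,0.478,0,0,0,0],[-0.79,0.478,0,0,0,0],[-0.79,0.478,0,0,0,0],[-0.79,0.478,0,0,0,0],[-0.79,0.478,0,0,0,0],[-0.79,0.478,0,0,0,0],[-0.79,0.478,0,0,0,0],[-0.79,0.478,0,0,0,0],[-0.79,0.478,0,0,0,0],[-0.79,0.478,0,0,0,0],[-0.79,0.478,0,0,0,0],[-0.79,0.478,0,0,0,0],[-0.79,0.478,0,0,0,0],[-0.79,0.478,0,0,0,0],[-0.79,0.478,0,0,0,0],[-0.79,0.478,0,0,0,0],[0,0,0,0,0,0],[0,0,0,0,0,0]]

```text
clock: 2.6
position: [0.5322, 0.0875, 0.3053]
ee_rot: [0.7, 0.714, -0.0, 0.0]
ft_force: [-0.2, 1.2, 0.8]
grip_width: -0.002
grasp_force: 0.0
```

Run:
```python
from h import *
from scipy.spatial.transform import Rotation as Ro
o=get_obs();print(o['clock'],o['position'],o['grip_width'],o['ft_force']);print(Ro.from_quat(o['ee_rot']).as_matrix().round(4))
p=camera_params('wrist');np.savez('w1.npz',**p)
cv2.imwrite('pics/w1.png',camera('wrist')[:,:,::-1])
for n,X in(('btn',(.5335,-.039,.197)),('lev',(.531,.0647,.217)),('dis',(.5243,.219,.193))):print(n,proj('wrist',X,p))
```

```text
2.6 [0.53221579 0.08752835 0.30534004] -0.0016397074924264007 [-0.21911606  1.17058588  0.82410926]
[[-2.090e-02  9.998e-01 -5.000e-04]
 [ 9.998e-01  2.090e-02 -9.000e-04]
 [-9.000e-04 -5.000e-04 -1.000e+00]]
btn [276.81297798 319.20226495]
lev [276.16483327 227.08448451]
dis [271.78971419  36.70354475]
```

View pics/w1.png

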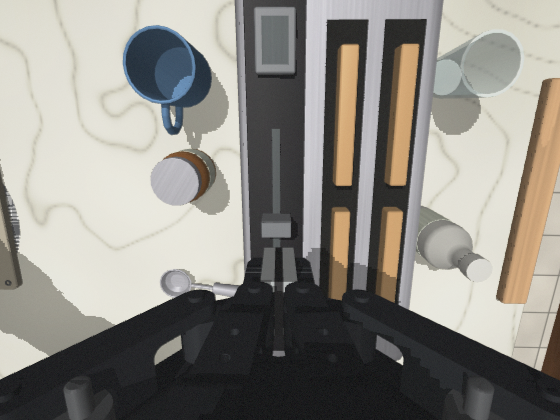

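The wrist view shows the display at (275,40), the slot along column 276 and the lever at about (276,225) just beyond the fingertips. I'll measure the lever's edges and the slot.

Run:
```python
from h import *
p=dict(np.load('w1.npz'));print('cam',-p['R'].T@p['t'])
g=cv2.cvtColor(cv2.imread('pics/w1.png'),cv2.COLOR_BGR2GRAY)
print('col',g[200:245,270].tolist(),g[200:245,284].tolist());print('row',g[220,255:300].tolist(),g[232,255:300].tolist())
print('slot',[(r,g[r,265:290].astype(int).tolist()) for r in(140,195)])
print('slot end',g[120:140,276].tolist())
print('disp col',g[0:85,275].tolist());print('disp row',g[40,245:305].tolist())
for r,z in((213,.217),(226,.217),(236,.217)):print(r,ray('',(276,r),z,p))
```

```text
cam [0.53131435 0.15155063 0.48455941]
col [57, 59, 56, 60, 59, 59, 55, 57, 56, 56, 55, 56, 58, 68, 76, 79, 74, 76, 76, 75, 80, 92, 104, 127, 136, 137, 135, 133, 135, 132, 135, 134, 132, 135, 133, 136, 128, 83, 35, 53, 54, 56, 54, 53, 54] [53, 56, 53, 56, 54, 58, 55, 57, 54, 58, 56, 54, 54, 54, 76, 76, 74, 76, 75, 76, 78, 91, 98, 130, 133, 131, 135, 135, 134, 133, 133, 135, 133, 134, 135, 133, 129, 86, 34, 34, 53, 52, 50, 53, 52]
row [57, 58, 57, 57, 54, 56, 65, 78, 77, 77, 80, 80, 78, 78, 78, 80, 79, 78, 78, 78, 79, 77, 78, 77, 80, 78, 78, 78, 77, 78, 79, 78, 78, 78, 74, 74, 30, 29, 35, 49, 50, 48, 49, 50, 50] [57, 55, 56, 54, 54, 60, 86, 134, 135, 135, 135, 134, 133, 135, 135, 132, 134, 136, 132, 135, 135, 134, 133, 133, 134, 134, 134, 132, 134, 133, 135, 134, 135, 134, 132, 116, 30, 29, 31, 31, 32, 35, 35, 50, 48]
slot [(140, [62, 64, 64, 66, 64, 60, 49, 88, 103, 102, 101, 100, 100, 99, 96, 61, 60, 60, 59, 58, 59, 58, 58, 57, 58]), (195, [55, 58, 58, 56, 58, 60, 60, 72, 97, 96, 97, 96, 93, 95, 93, 66, 55, 56, 57, 55, 56, 55, 54, 56, 54])]
slot end [60, 60, 63, 63, 60, 62, 64, 61, 
[... 180 characters left out ...]
 109, 108, 107, 110, 109, 108, 108, 110, 109, 108, 109, 109, 110, 108, 109, 110, 109, 109, 108, 108, 110, 110, 108, 109, 107, 110, 109, 108, 106, 106, 106, 105, 105, 107, 105, 107, 106, 107, 108, 110, 129, 150, 150, 146, 144, 148, 147, 131, 105, 80, 62, 30, 29, 37, 65, 64, 66, 63, 63, 64, 65]
disp row [73, 70, 71, 72, 74, 72, 72, 71, 74, 83, 129, 146, 155, 152, 152, 150, 137, 109, 107, 109, 111, 111, 109, 109, 110, 109, 111, 113, 110, 109, 109, 110, 111, 108, 109, 108, 107, 107, 108, 106, 109, 108, 110, 122, 145, 147, 147, 146, 143, 116, 81, 61, 56, 60, 58, 60, 57, 59, 56, 56]
213 [0.53061647 0.07731256 0.217     ]
226 [0.53083895 0.06567891 0.217     ]
236 [0.53101341 0.05655633 0.217     ]
```

Lever top spans rows 222–237 and cols 261–290, which gives a centre of (0.531, 0.062), size 14×26 mm as given. The display at row 39 agrees: toaster centre y≈0.089, home y≈0.044, third click y≈0.098, button y≈-0.041. I'll go down on the lever's +y side.

carry_out:
  commands:
    - [[0.15,-0.03,-0.0,0,0,0],[0,0,0.5,0,0,0],[0,0,0.5,0,0,0],[0,0,0.5,0,0,0],[0,0,0.4,0,0,0],[0,0,0.4,0,0,0],[0,0,0.2,0,0,0],[0,0,0.2,0,0,0],[0,0,0,0,0,0],[0,0,0,0,0,0]]

```text
clock: 3.48
position: [0.5303, 0.0965, 0.1981]
ee_rot: [0.698, 0.716, 0.0, -0.0]
ft_force: [0.6, -0.9, 0.4]
grip_width: -0.0
grasp_force: 0.0
```

carry_out:
  commands:
    - [[-0.05,0,0,0,0,0],[-0.05,0,0,0,0,0],[-0.05,0,0,0,0,0],[-0.05,0,0,0,0,0],[-0.05,0,0,0,0,0],[-0.05,0,0,0,0,0]]

```text
clock: 3.98
position: [0.5307, 0.0836, 0.1978]
ee_rot: [0.698, 0.716, 0.0, 0.0]
ft_force: [-0.1, 0.5, -0.7]
grip_width: 0.003
grasp_force: 0.0
```

carry_out:
  commands:
    - [[-0.04,0,0,0,0,0],[-0.04,0,0,0,0,0],[-0.04,0,0,0,0,0],[-0.04,0,0,0,0,0],[-0.04,0,0,0,0,0],[-0.04,0,0,0,0,0],[-0.04,0,0,0,0,0],[-0.04,0,0,0,0,0],[-0.04,0,0,0,0,0],[-0.04,0,0,0,0,0],[-0.04,0,0,0,0,0]]

```text
clock: 4.9
position: [0.5311, 0.0662, 0.1977]
ee_rot: [0.698, 0.716, 0.0, 0.0]
ft_force: [-1.1, 0.5, -0.1]
grip_width: -0.003
grasp_force: 0.0
```

carry_out:
  commands:
    - [[-0.04,0,0,0,0,0],[-0.04,0,0,0,0,0],[0,0,0,0,0,0]]

```text
clock: 5.15
position: [0.5312, 0.0627, 0.1977]
ee_rot: [0.698, 0.716, 0.0, 0.0]
ft_force: [-0.2, -0.3, 0.3]
grip_width: -0.002
grasp_force: 0.0
```

carry_out:
  commands:
    - [[-0.04,0,0,0,0,0],[0,0,0,0,0,0],[0,0,0,0,0,0]]

```text
clock: 5.4
position: [0.5312, 0.0615, 0.1977]
ee_rot: [0.698, 0.716, 0.0, -0.0]
ft_force: [0.9, 0.6, 0.3]
grip_width: 0.001
grasp_force: 0.0
```

carry_out:
  commands:
    - [[-0.04,0,0,0,0,0],[0,0,0,0,0,0],[0,0,0,0,0,0]]

```text
clock: 5.65
position: [0.5313, 0.0598, 0.1977]
ee_rot: [0.698, 0.716, 0.0, -0.0]
ft_force: [-0.0, -0.0, -0.5]
grip_width: -0.002
grasp_force: 0.0
```

Run:
```python
from h import *
s=cv2.cvtColor(camera('scene'),cv2.COLOR_RGB2BGR);t=cv2.cvtColor(camera('top'),cv2.COLOR_RGB2BGR)
w=cv2.cvtColor(camera('wrist'),cv2.COLOR_RGB2BGR)
f=lambda i,r:cv2.resize(i[r[0]:r[1],r[2]:r[3]],(390,290),interpolation=cv2.INTER_CUBIC)
cv2.imwrite('pics/c2.png',np.vstack([np.hstack([f(s,(150,230,220,328)),f(t,(205,265,230,310))]),np.hstack([f(w,(150,320,180,400)),f(w,(0,420,0,560))])]))
```

```text
(no output)
```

View pics/c2.png

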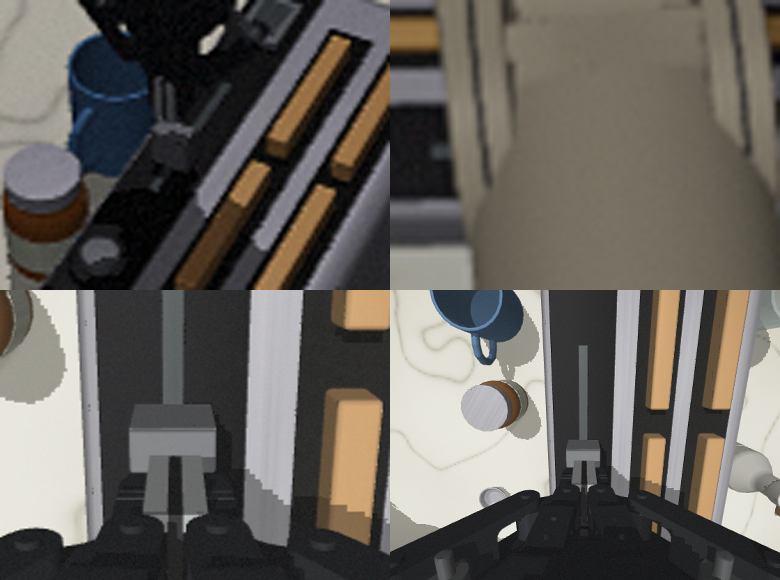

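The wrist view shows the lever top at about rows 232–256 with the fingertips overlapping its lower edge. I need numbers to tell which side the lever is on.

Run:
```python
from h import *
o=get_obs();p=camera_params('wrist');P=o['position'];print(o['clock'],P,'cam',-p['R'].T@p['t'])
print('tip',proj('',P,p),proj('',P+[0,.011,0],p),proj('',P+[0,-.011,0],p),proj('',P+[0,.011,.03],p))
im=camera('wrist');cv2.imwrite('pics/w3.png',im[:,:,::-1]);g=cv2.cvtColor(im,cv2.COLOR_RGB2GRAY)
for c in(260,270,277,284,296):print(c,g[205:285,c].tolist())
for r in(233,245,256):print(r,ray('',(277,r),.217,p))
cv2.imwrite('pics/w3z.png',cv2.resize(im[200:300,220:340,::-1],None,fx=6,fy=6,interpolation=cv2.INTER_CUBIC))
```

```text
5.8 [0.53126027 0.05999221 0.19771979] cam [0.52995766 0.12381251 0.37699166]
tip [277.907424   236.63881067] [278.39069053 218.53789411] [277.43843241 254.20505463] [278.37327357 236.02633262]
260 [50, 50, 50, 47, 48, 52, 48, 49, 50, 50, 47, 54, 77, 75, 76, 75, 74, 75, 76, 76, 73, 77, 76, 76, 75, 79, 101, 97, 124, 132, 136, 137, 133, 137, 136, 134, 137, 136, 134, 134, 136, 137, 135, 134, 133, 136, 135, 135, 132, 136, 132, 121, 52, 37, 32, 33, 31, 35, 36, 33, 25, 29, 40, 53, 33, 39, 51, 72, 44, 49, 50, 55, 54, 63, 58, 48, 42, 27, 31, 33]
270 [47, 47, 49, 49, 51, 46, 45, 47, 50, 48, 47, 49, 77, 76, 77, 76, 77, 75, 79, 75, 75, 78, 76, 75, 76, 78, 100, 95, 121, 132, 135, 135, 137, 135, 135, 135, 136, 136, 135, 136, 134, 132, 106, 106, 106, 103, 106, 106, 103, 104, 105, 105, 105, 104, 106, 104, 106, 105, 105, 106, 106, 106, 104, 103, 105, 106, 105, 106, 104, 105, 108, 105, 105, 105, 103, 78, 86, 125, 125, 120]
277 [95, 95, 96, 96, 95, 95, 95, 96, 95, 95, 95, 93, 77, 78, 78, 76, 75, 75, 76, 78, 77, 75, 76, 75, 77, 80, 99, 97, 121, 134, 134, 136, 136, 135, 135, 137, 136, 133, 135, 137, 135
[... 294 characters left out ...]
7, 136, 135, 133, 134, 137, 134, 135, 135, 133, 131, 106, 105, 106, 105, 104, 107, 105, 106, 107, 106, 106, 105, 107, 104, 104, 104, 106, 105, 104, 105, 106, 106, 105, 105, 107, 104, 104, 106, 104, 105, 106, 105, 106, 105, 119, 189, 188, 189]
296 [46, 46, 46, 46, 46, 45, 42, 44, 48, 49, 42, 40, 77, 74, 77, 74, 75, 75, 76, 77, 79, 80, 77, 77, 75, 81, 100, 96, 123, 132, 135, 133, 133, 134, 135, 135, 134, 132, 133, 133, 135, 136, 131, 89, 89, 88, 89, 89, 87, 88, 89, 82, 37, 28, 31, 29, 24, 23, 28, 25, 24, 32, 33, 35, 32, 45, 61, 69, 64, 81, 81, 98, 98, 99, 98, 97, 52, 36, 34, 35]
233 [0.53059935 0.06883994 0.217     ]
245 [0.53076185 0.06221042 0.217     ]
256 [0.53091374 0.0560139  0.217     ]
```

View pics/w3z.png

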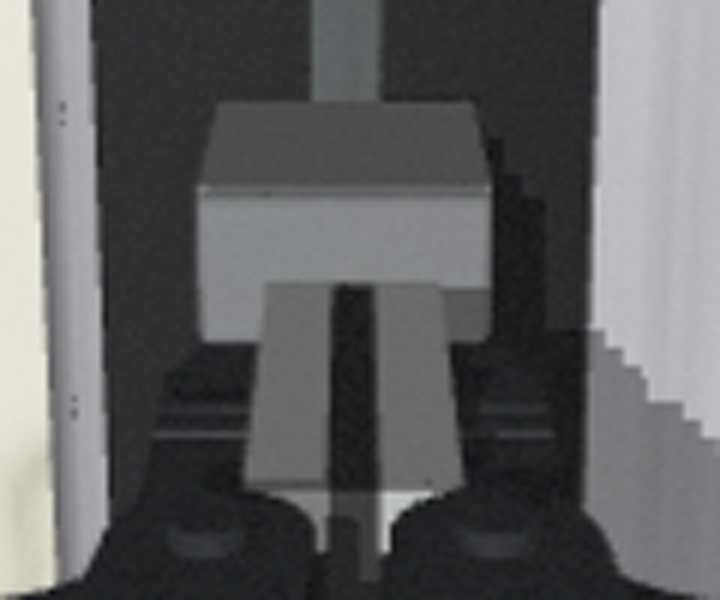

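Run:
```python
from h import *
p1=dict(np.load('w1.npz'));p3=camera_params('wrist')
for f,p in(('w1',p1),('w3',p3)):
    g=cv2.cvtColor(cv2.imread(f'pics/{f}.png'),cv2.COLOR_BGR2GRAY).astype(int)
    c=g[60:150,276];r=60+np.where((c[1:]>80)&(c[:-1]<=80))[0];print(f,r,[ray('',(276,q+.5),.185,p) for q in r])
print(p3['mtx'],p3['R'].round(3))
im=cv2.imread('pics/w1.png');cv2.imwrite('pics/w1z.png',cv2.resize(im[205:305,220:340],None,fx=6,fy=6,interpolation=cv2.INTER_CUBIC))
```

```text
w1 [128] [array([0.52903605, 0.14671217, 0.185     ])]
w3 [79] [array([0.52798678, 0.14709138, 0.185     ])]
[[325.40582783   0.         278.34522185]
 [  0.         325.40582783 210.37718953]
 [  0.           0.           1.        ]] [[ 1.     0.026 -0.   ]
 [ 0.025 -0.966  0.259]
 [ 0.006 -0.258 -0.966]]
```

View pics/w1z.png

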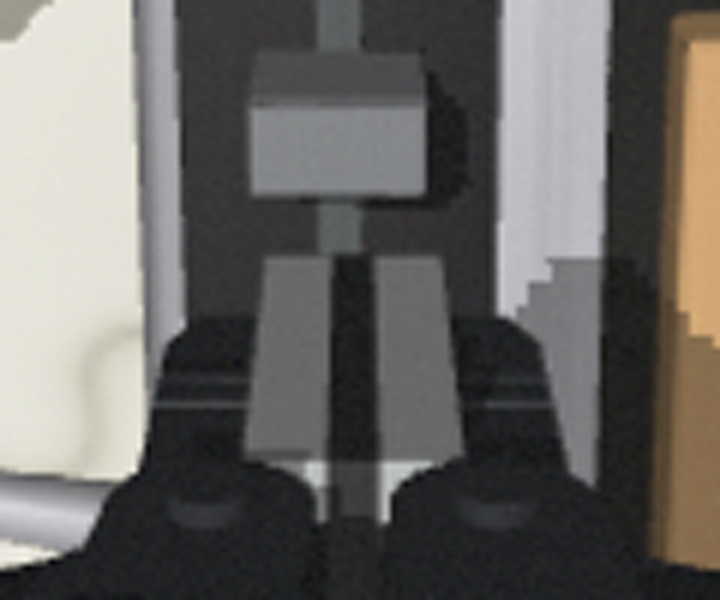

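The slot end agrees between the two views (y≈0.147), so the calibration holds. The lever has not moved and the fingertips are passing above it, so the visible tips sit higher than the TCP reading suggests. I'll back off to the +y side and measure the tip height with the scene camera.

carry_out:
  commands:
    - [[0.3,0,0,0,0,0],[0.3,0,0,0,0,0],[0.3,0,0,0,0,0],[0.3,0,0,0,0,0],[0,0,0,0,0,0],[0,0,0,0,0,0]]

```text
clock: 6.35
position: [0.5299, 0.1091, 0.1975]
ee_rot: [0.697, 0.717, -0.0, -0.0]
ft_force: [-0.3, -0.8, 0.2]
grip_width: -0.005
grasp_force: 0.0
```

Run:
```python
from h import *
o=get_obs();P=o['position'];print(o['clock'],P,o['ee_rot'],o['grip_width'],o['joint_pos'])
s=camera('scene')[:,:,::-1].copy();cv2.imwrite('pics/s4.png',s)
for n,X in(('tcp',P),('tcp+19',P+[0,0,.019]),('tcp+45',P+[0,0,.045]),('levtop',(.531,.0625,.217))):print(n,proj('scene',X))
cv2.imwrite('pics/s4z.png',cv2.resize(s[140:215,225:325],None,fx=8,fy=8,interpolation=cv2.INTER_CUBIC))
```

```text
6.35 [0.52985942 0.109075   0.19752377] [ 6.97270057e-01  7.16808511e-01 -1.60699030e-04 -1.21409846e-05] -0.004950379467985467 [-0.78262066  0.14634518  0.55090543  1.70575186 -0.07888902  1.31196092
 -0.18861133]
tcp [276.79238136 178.77874084]
tcp+19 [276.84153459 173.31692975]
tcp+45 [276.9110327  165.59443503]
levtop [268.25829609 185.23255894]
```

View pics/s4z.png

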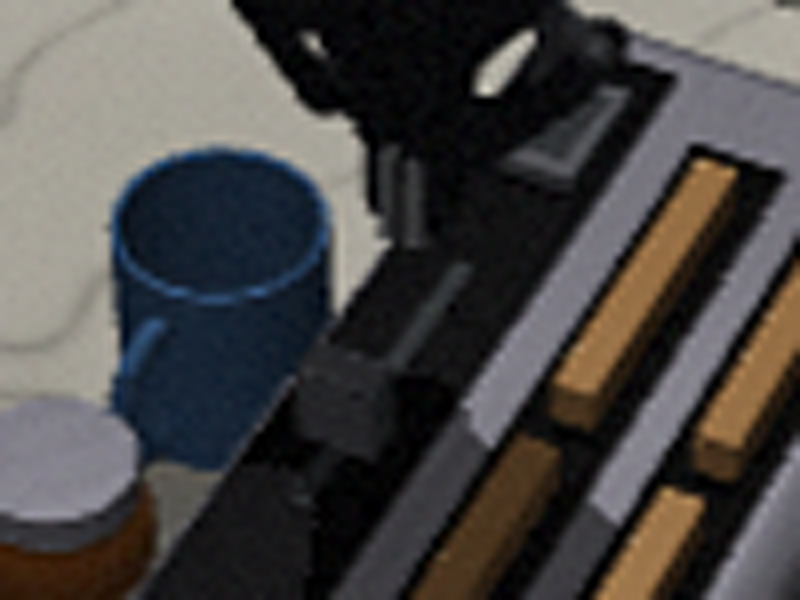

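The scene view shows the fingertips at crop (402,245), pixel (275,171), about 8–11 px above where the TCP projects. So the tips really end about 40 mm short of the reported TCP. I'll descend in guarded steps.

carry_out:
  commands:
    - [[0,0,0.15,0,0,0],[0,0,0.15,0,0,0],[0,0,0.15,0,0,0],[0,0,0.15,0,0,0],[0,0,0.1,0,0,0],[0,0,0,0,0,0],[0,0,0,0,0,0]]

```text
clock: 6.98
position: [0.5299, 0.1078, 0.1694]
ee_rot: [0.698, 0.716, -0.0, -0.0]
ft_force: [-0.0, 0.5, 0.5]
grip_width: 0.004
grasp_force: 0.0
```

Run:
```python
from h import *
o=get_obs();P=o['position'];print(o['clock'],P,o['ft_force'],proj('scene',P))
s=camera('scene')[:,:,::-1].copy();w=camera('wrist')[:,:,::-1]
a=cv2.resize(s[140:215,225:325],(400,300),interpolation=cv2.INTER_CUBIC);b=cv2.resize(w[150:300,180:380],(400,300))
cv2.imwrite('pics/s5z.png',np.hstack([a,b]))
```

```text
6.9833 [0.52990407 0.10776633 0.16944667] [-0.04226722  0.49845551  0.4871931 ] [276.49911461 186.91386684]
```

View pics/s5z.png

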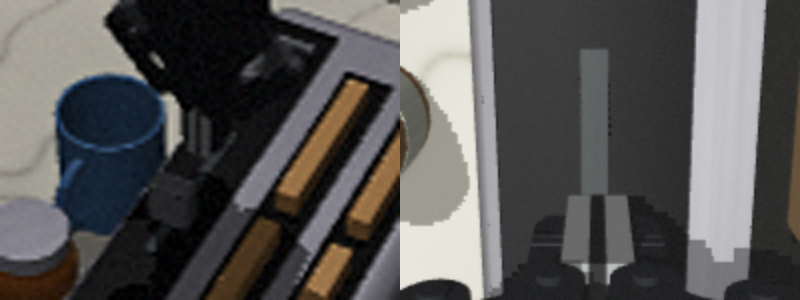

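The left crop shows the tips beside the lever at (205,155), no contact, tip z≈0.207. So the tips are about 38 mm behind the TCP. I'll go 9 mm lower, then push home.

carry_out:
  commands:
    - [[0,0,0.11,0,0,0],[0,0,0.11,0,0,0],[0,0,0,0,0,0],[-0.1,0,0,0,0,0],[-0.1,0,0,0,0,0],[-0.1,0,0,0,0,0],[-0.1,0,0,0,0,0],[-0.1,0,0,0,0,0],[0,0,0,0,0,0],[0,0,0,0,0,0]]

```text
clock: 7.92
position: [0.5306, 0.0876, 0.161]
ee_rot: [0.698, 0.716, 0.0, -0.0]
ft_force: [-0.3, -0.4, -0.1]
grip_width: -0.004
grasp_force: 0.0
```

carry_out:
  commands:
    - [[-0.04,0,0,0,0,0],[-0.04,0,0,0,0,0],[-0.04,0,0,0,0,0]]

```text
clock: 8.17
position: [0.5306, 0.0831, 0.1609]
ee_rot: [0.698, 0.716, 0.0, -0.0]
ft_force: [-0.5, 0.3, -0.4]
grip_width: -0.003
grasp_force: 0.0
```

carry_out:
  commands:
    - [[-0.04,0,0,0,0,0],[-0.04,0,0,0,0,0],[-0.04,0,0,0,0,0]]

```text
clock: 8.42
position: [0.5308, 0.0795, 0.161]
ee_rot: [0.698, 0.716, 0.001, -0.001]
ft_force: [-0.2, 5.0, -0.6]
grip_width: -0.002
grasp_force: 2.5
```

carry_out:
  commands:
    - [[-0.04,0,0,0,0,0],[-0.04,0,0,0,0,0],[-0.04,0,0,0,0,0]]

```text
clock: 8.67
position: [0.5309, 0.0734, 0.1609]
ee_rot: [0.698, 0.716, 0.0, 0.0]
ft_force: [0.3, 1.3, 0.9]
grip_width: 0.0
grasp_force: 0.9
```

carry_out:
  commands:
    - [[-0.04,0,0,0,0,0],[-0.04,0,0,0,0,0],[0,0,0,0,0,0]]

```text
clock: 8.92
position: [0.531, 0.0692, 0.1609]
ee_rot: [0.698, 0.716, -0.0, 0.0]
ft_force: [-0.1, 0.4, 0.4]
grip_width: -0.001
grasp_force: 0.0
```

Contact came as predicted at TCP y≈0.080 (5 N). I'll continue to the end stop.

carry_out:
  commands:
    - [[-0.04,0,0,0,0,0],[-0.04,0,0,0,0,0],[-0.04,0,0,0,0,0],[0,0,0,0,0,0]]

```text
clock: 9.25
position: [0.5311, 0.065, 0.1609]
ee_rot: [0.698, 0.716, -0.0, 0.0]
ft_force: [0.5, 0.9, 0.2]
grip_width: 0.003
grasp_force: 0.0
```

carry_out:
  commands:
    - [[-0.04,0,0,0,0,0],[-0.04,0,0,0,0,0],[0,0,0,0,0,0]]

```text
clock: 9.5
position: [0.5311, 0.0633, 0.1609]
ee_rot: [0.698, 0.716, 0.001, -0.0]
ft_force: [-0.1, 3.3, -0.2]
grip_width: -0.002
grasp_force: 1.9
```

carry_out:
  commands:
    - [[-0.04,0,0,0,0,0],[-0.04,0,0,0,0,0],[0,0,0,0,0,0]]

```text
clock: 9.75
position: [0.5311, 0.0631, 0.161]
ee_rot: [0.697, 0.717, 0.002, -0.002]
ft_force: [-0.4, 12.9, -1.0]
grip_width: 0.001
grasp_force: 6.7
```

Solid at the end stop (13 N, no motion): lever home, so its centre is about y=0.045. Back off, rise, hop over and come down between the lever and the button.

carry_out:
  commands:
    - [[0.25,0,0,0,0,0],[0,0,-0.3,0,0,0],[0,0,-0.4,0,0,0],[0,0,-0.4,0,0,0],[0,0,0,0,0,0],[-0.5,0,0,0,0,0],[-0.5,0,0,0,0,0],[-0.4,0,0,0,0,0],[0,0,0,0,0,0],[0,0,0,0,0,0]]

```text
clock: 10.58
position: [0.5324, 0.0119, 0.2052]
ee_rot: [0.699, 0.715, -0.0, 0.0]
ft_force: [0.4, 1.2, 0.9]
grip_width: 0.005
grasp_force: 0.0
```

Run:
```python
from h import *
o=get_obs();p=camera_params('wrist');im=camera('wrist');print(o['clock'],o['position'])
g=cv2.cvtColor(im,cv2.COLOR_RGB2GRAY).astype(int)
for c in (266,288):
    r=np.where((g[:260,c]>118))[0];r=r[r>150];print(r.min(),r.max(),ray('',(277,r.min()-.5),.217,p)[1],ray('',(277,r.max()+.5),.217,p)[1])
```

```text
10.5833 [0.53241494 0.01188931 0.20518226]
174 197 0.05061650763801275 0.03790595507849719
174 197 0.05061650763801275 0.03790595507849719
```

Lever centre now measures y≈0.0445, which is home, so the third click is at 0.0985 (TCP ≈0.0805). Descend and push gently.

carry_out:
  commands:
    - [[0,0,0.3,0,0,0],[0,0,0.3,0,0,0],[0,0,0.3,0,0,0],[0,0,0.2,0,0,0],[0,0,0,0,0,0],[0.1,0,0,0,0,0],[0.1,0,0,0,0,0],[0.04,0,0,0,0,0],[0,0,0,0,0,0],[0,0,0,0,0,0]]

```text
clock: 11.47
position: [0.5324, 0.023, 0.1613]
ee_rot: [0.698, 0.716, 0.0, 0.0]
ft_force: [-0.2, 0.4, -0.4]
grip_width: 0.001
grasp_force: 0.0
```

carry_out:
  commands:
    - [[0.04,0,0,0,0,0],[0.04,0,0,0,0,0],[0.04,0,0,0,0,0],[0.04,0,0,0,0,0],[0.04,0,0,0,0,0],[0.04,0,0,0,0,0],[0.04,0,0,0,0,0],[0.04,0,0,0,0,0],[0.04,0,0,0,0,0],[0.04,0,0,0,0,0]]

```text
clock: 12.3
position: [0.5317, 0.0396, 0.1608]
ee_rot: [0.698, 0.716, 0.0, -0.0]
ft_force: [-1.0, 1.1, 0.6]
grip_width: 0.002
grasp_force: 0.0
```

carry_out:
  commands:
    - [[0.04,0,0,0,0,0],[0.04,0,0,0,0,0],[0.04,0,0,0,0,0],[0.04,0,0,0,0,0],[0.04,0,0,0,0,0],[0.04,0,0,0,0,0],[0.04,0,0,0,0,0],[0.04,0,0,0,0,0],[0,0,0,0,0,0]]

```text
clock: 13.05
position: [0.5314, 0.0521, 0.1609]
ee_rot: [0.698, 0.716, 0.0, -0.0]
ft_force: [0.0, -0.5, -0.7]
grip_width: -0.003
grasp_force: 0.2
```

carry_out:
  commands:
    - [[0.025,0,0,0,0,0],[0.025,0,0,0,0,0],[0.025,0,0,0,0,0],[0.025,0,0,0,0,0],[0.025,0,0,0,0,0],[0.025,0,0,0,0,0],[0.025,0,0,0,0,0],[0.025,0,0,0,0,0],[0.025,0,0,0,0,0],[0.025,0,0,0,0,0],[0.025,0,0,0,0,0],[0.025,0,0,0,0,0],[0.025,0,0,0,0,0],[0,0,0,0,0,0]]

```text
clock: 14.22
position: [0.5311, 0.0639, 0.1609]
ee_rot: [0.698, 0.716, -0.0, 0.0]
ft_force: [-0.0, -3.2, 0.7]
grip_width: 0.0
grasp_force: 1.5
```

carry_out:
  commands:
    - [[0.02,0,0,0,0,0],[0.02,0,0,0,0,0],[0.02,0,0,0,0,0],[0.02,0,0,0,0,0],[0.02,0,0,0,0,0],[0,0,0,0,0,0]]

```text
clock: 14.72
position: [0.531, 0.0691, 0.1609]
ee_rot: [0.698, 0.716, 0.0, -0.0]
ft_force: [0.3, -1.4, 0.7]
grip_width: -0.002
grasp_force: 0.8
```

carry_out:
  commands:
    - [[0.02,0,0,0,0,0],[0.02,0,0,0,0,0],[0.02,0,0,0,0,0],[0.02,0,0,0,0,0],[0.02,0,0,0,0,0],[0,0,0,0,0,0]]

```text
clock: 15.22
position: [0.5309, 0.0732, 0.1609]
ee_rot: [0.698, 0.716, 0.0, -0.0]
ft_force: [-1.0, 0.3, 0.2]
grip_width: 0.002
grasp_force: 0.0
```

Run:
```python
from h import *
o=get_obs();p=camera_params('wrist');im=camera('wrist');cv2.imwrite('pics/w6.png',im[:,:,::-1]);print(o['clock'],o['position'],o['ft_force'])
g=cv2.cvtColor(im,cv2.COLOR_RGB2GRAY).astype(int)
for c in (258,277,300):
    r=np.where((g[:275,c]>118))[0];r=r[r>100]
    if len(r):print(c,r.min(),r.max(),ray('',(277,r.min()-.5),.217,p)[1],ray('',(277,r.max()+.5),.217,p)[1])
```

```text
15.2167 [0.53088227 0.0731948  0.1608542 ] [-0.9906423   0.34998712  0.18807602]
258 228 257 0.09698379277617072 0.08415025454229225
277 228 257 0.09698379277617072 0.08415025454229225
300 228 257 0.09698379277617072 0.08415025454229225
```

Lever measured at y≈0.0906 (s≈0.046), right at the third click's crest with near-zero force. Ease it on a few mm.

carry_out:
  commands:
    - [[0.02,0,0,0,0,0],[0.02,0,0,0,0,0],[0.02,0,0,0,0,0],[0,0,0,0,0,0],[0,0,0,0,0,0]]

```text
clock: 15.68
position: [0.5309, 0.0751, 0.1609]
ee_rot: [0.698, 0.716, 0.0, -0.0]
ft_force: [-1.6, 0.1, -0.5]
grip_width: 0.002
grasp_force: 0.0
```

Run:
```python
from h import *
o=get_obs();p=camera_params('wrist');im=camera('wrist');print(o['clock'],o['position'],o['ft_force'])
g=cv2.cvtColor(im,cv2.COLOR_RGB2GRAY).astype(int)
for c in (258,277,300):
    r=np.where((g[:275,c]>118))[0];r=r[r>100]
    if len(r):print(c,r.min(),r.max(),ray('',(277,r.min()-.5),.217,p)[1],ray('',(277,r.max()+.5),.217,p)[1])
```

```text
15.6833 [0.53085085 0.07510357 0.16089956] [-1.5769066   0.13081248 -0.51962462]
258 213 243 0.10506671814759937 0.09211999651119132
277 213 243 0.10506671814759937 0.09211999651119132
300 213 243 0.10506671814759937 0.09211999651119132
```

The lever snapped to 0.0986, the third click. Retreat, rise and go above the button.

carry_out:
  commands:
    - [[-0.3,0,0,0,0,0],[0,0,-0.4,0,0,0],[0,0,-0.4,0,0,0],[0,0,-0.3,0,0,0],[-0.5,0,0,0,0,0],[-0.5,0,0,0,0,0],[-0.5,0,0,0,0,0],[-0.5,0,0,0,0,0],[-0.4,0,0,0,0,0],[-0.2,0,0,0,0,0],[0,0,0,0,0,0],[0,0,0,0,0,0]]

```text
clock: 16.73
position: [0.5338, -0.0408, 0.2049]
ee_rot: [0.698, 0.716, 0.0, -0.0]
ft_force: [0.8, 1.4, 0.0]
grip_width: 0.0
grasp_force: 0.0
```

Run:
```python
from h import *
o=get_obs();p=camera_params('wrist');im=camera('wrist');print(o['clock'],o['position'],o['ft_force'])
g=cv2.cvtColor(im,cv2.COLOR_RGB2GRAY).astype(int)
b=cv2.resize(im[80:300,190:370,::-1],None,fx=2.6,fy=2.6,interpolation=cv2.INTER_CUBIC);cv2.imwrite('pics/b.png',b)
print('btn proj',proj('',(.5335,-.0405,.197),p))
for c in(270,277):
    r=np.where(g[:260,c]>118)[0];r=r[r>50];print(r.min(),r.max(),ray('',(277,r.min()-.5),.217,p)[1],ray('',(277,r.max()+.5),.217,p)[1])
```

```text
16.7333 [ 0.53383753 -0.04077708  0.20489971] [0.82745121 1.36654804 0.0413207 ]
btn proj [277.36952636 231.82132087]
216 246 -0.024536239931350838 -0.0421970737002154
215 246 -0.02398156586323113 -0.0421970737002154
```

View pics/b.png

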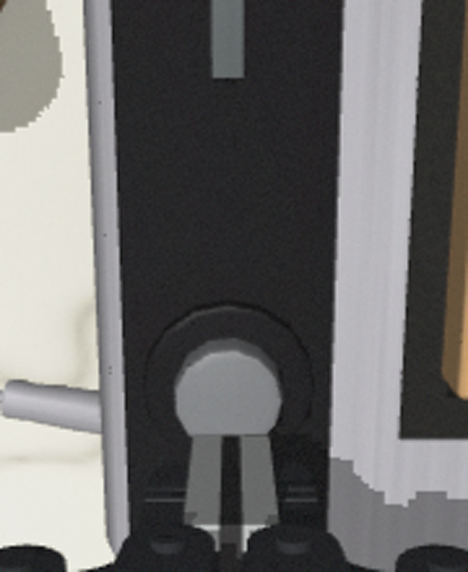

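The button is at crop (228,395), which is pixel (277.7,232), exactly where (0.5335,-0.0405) projects, so the tool is above it. Descend with guarded steps.

carry_out:
  commands:
    - [[0,0,0.3,0,0,0],[0,0,0.3,0,0,0],[0,0,0.25,0,0,0],[0,0,0.1,0,0,0],[0,0,0,0,0,0],[0,0,0,0,0,0]]

```text
clock: 17.28
position: [0.5337, -0.041, 0.1666]
ee_rot: [0.698, 0.716, -0.0, -0.0]
ft_force: [0.1, 0.4, -0.5]
grip_width: -0.001
grasp_force: 0.0
```

carry_out:
  commands:
    - [[0,0,0.04,0,0,0],[0,0,0.04,0,0,0],[0,0,0,0,0,0]]

```text
clock: 17.53
position: [0.5339, -0.041, 0.1637]
ee_rot: [0.698, 0.716, 0.0, 0.0]
ft_force: [1.0, 0.1, -0.4]
grip_width: 0.005
grasp_force: 0.0
```

carry_out:
  commands:
    - [[0,0,0.04,0,0,0],[0,0,0.04,0,0,0],[0,0,0,0,0,0]]

```text
clock: 17.78
position: [0.534, -0.041, 0.1605]
ee_rot: [0.698, 0.716, 0.0, 0.0]
ft_force: [-0.9, 0.1, 2.8]
grip_width: 0.001
grasp_force: 1.5
```

carry_out:
  commands:
    - [[0,0,0.04,0,0,0],[0,0,0.04,0,0,0],[0,0,0,0,0,0]]

```text
clock: 18.03
position: [0.534, -0.0411, 0.1576]
ee_rot: [0.698, 0.716, 0.0, 0.0]
ft_force: [-0.6, 0.4, 5.3]
grip_width: 0.002
grasp_force: 2.4
```

carry_out:
  commands:
    - [[0,0,0.04,0,0,0],[0,0,0.04,0,0,0],[0,0,0,0,0,0]]

```text
clock: 18.28
position: [0.5344, -0.041, 0.157]
ee_rot: [0.698, 0.716, 0.001, -0.0]
ft_force: [-12.3, 2.1, 32.3]
grip_width: -0.0
grasp_force: 16.0
```

carry_out:
  commands:
    - [[0,0,0.04,0,0,0],[0,0,0,0,0,0],[0,0,0,0,0,0]]

```text
clock: 18.53
position: [0.5345, -0.041, 0.1568]
ee_rot: [0.698, 0.716, 0.002, -0.0]
ft_force: [-19.8, 1.5, 46.1]
grip_width: -0.001
grasp_force: 23.1
```

The button has bottomed. Release and rise clear.

carry_out:
  commands:
    - [[0,0,-0.2,0,0,0],[0,0,-0.3,0,0,0],[0,0,-0.5,0,0,0],[0,0,-0.7,0,0,0],[0,0,-0.7,0,0,0],[0,0,-0.5,0,0,0],[0,0,-0.3,0,0,0],[0,0,0,0,0,0],[0,0,0,0,0,0],[0,0,0,0,0,0]]

```text
clock: 19.37
position: [0.5332, -0.0409, 0.279]
ee_rot: [0.698, 0.716, -0.001, -0.001]
ft_force: [0.2, -0.2, 0.2]
grip_width: -0.003
grasp_force: 0.0
```

Run:
```python
from h import *
o=get_obs();p=camera_params('wrist');im=camera('wrist');print(o['clock'],o['position'],o['ft_force'])
g=cv2.cvtColor(im,cv2.COLOR_RGB2GRAY).astype(int)
X=lambda y,z:proj('',(.5312,y,z),p)
print('expected lever edges 3rd click',X(.1055,.217),X(.0915,.217),'btn',proj('',(.5335,-.0405,.197),p))
c=int(X(.0985,.217)[0]);r0=int(X(.0985,.217)[1]);print(r0,g[max(r0-25,0):r0+25,c].tolist())
u=proj('',(.5335,-.0405,.197),p);print(g[int(u[1])-20:int(u[1])+15,int(u[0])-10].tolist())
for z in(.197,.191):print(z,proj('',(.5335,-.0275,z),p))
a=cv2.imread('pics/scene0.png').astype(int);b=camera('scene')[:,:,::-1].astype(int)
```

```text
19.3667 [ 0.53321244 -0.04094695  0.27897136] [ 0.16132952 -0.22883502  0.22623429]
expected lever edges 3rd click [280.81866866  -8.20781803] [280.23487534  15.9037001 ] btn [278.60852832 202.71651676]
3 [143, 141, 142, 141, 144, 142, 144, 140, 142, 143, 141, 142, 144, 142, 143, 142, 133, 94, 69, 98, 61, 60, 60, 58, 62, 59, 61, 59]
[40, 40, 43, 39, 39, 41, 42, 41, 41, 59, 77, 91, 123, 140, 137, 137, 133, 135, 132, 132, 132, 131, 133, 131, 131, 128, 130, 129, 128, 127, 127, 124, 94, 40, 35]
0.197 [279.02021551 187.23006038]
0.191 [279.02380404 185.86112538]
```

The lever edge is at row 16.5 (third click predicts 15.9), the button's side is visible so it is up, and the robot is clear.

```bash
python3 -c "from workcell import *;print(hand_in())"
```

```text
the job is handed in; nothing more can be done
None
```

The job is handed in: the lever was pushed fully home, then slid to the third click without running past it, and the start button was pressed to the bottom and came back up, all in about 19.5 s with the robot clear at the end. The bystanders were not re-checked at the end.

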